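Let the last two tabs out of the dishwasher-tab dispenser

TASK

The white dishwasher-tab dispenser is being emptied for cleaning: with a fingertip, press the dark lever's paddle all the way down and keep it down until both of the tabs left inside have slid out under the gate and into the catch tray, then let the lever come right back up so that the gate is shut. Leave the tabs lying in the tray without touching them, and do not disturb the cutlery basket, filter, brush or drying rack.

Things in the scene. Friction and masses are not known exactly. Their poses are not given: they have to be found in the camera images.
- dispenser: White plastic gravity dispenser for dishwasher tabs, stuck fast to the counter, 290 mm long (its x), 114 mm wide (y), 196 mm tall. Origin on the counter below the gate; z up; -x is its front, the way the tabs slide. Clear-lidded hopper at x 30 to 140 mm, then a chute 34 mm wide sloping 30 degrees down to the front, under the lever, into the catch tray
- tray (a point): Middle of the catch tray's floor, 6 mm above the counter; the open tray reaches 46 mm fore and aft of it (dispenser x) and 44 mm to each side, rim 34 mm above the counter. Once the gate is up the tabs slide here by their own weight within about a second
- paddle (a point): Centre of the top face of the lever's paddle, a dark plate 36 mm (dispenser x) by 66 mm (y) by 5 mm, over the tray. Lever up: 104 mm in front (-x) of the gate, 95 mm above the counter, front edge leaning up 0.27 rad. Lever fully down: 64 mm above the counter, 5 mm farther forward, front edge leaning down 0.28 rad. Nothing stands above it; the hopper's front is 130 mm behind it
- lever (a joint): Dark one-piece rocking lever on an axle across the chute, 70 mm above the counter: paddle in front, gate plate behind. Radians: 0 is paddle up, gate shut; 0.55 is the stop, paddle fully down (31 mm of travel), gate lifted 31 mm. A tab can pass above about 0.4. A spring brings it back up: about 2 N at the paddle to start, 4 N at the stop
- tab1: Dishwasher tab, blue and white with a red dot, 36 x 26 x 16 mm, 20 g; origin at the centre of its underside. It starts in the chute against the gate (dispenser x about 26 mm)
- tab2: A second tab, just like the first; it starts behind the first (dispenser x about 57 mm)
- basket: Loose grey plastic cutlery basket, 240 x 140 mm, 115 mm tall with a handle up to 191 mm; origin at the centre of its underside. Leave alone
- filter: Loose round stainless filter standing upright, 84 mm across its grey top, 108 mm tall; origin at the centre of its underside. Leave alone
- brush: Loose green silicone brush lying along its x, 227 mm long, 46 mm wide, 35 mm tall; head at +x; origin on the counter under its middle. Leave alone
- rack: Loose blue plastic drying rack with two white plates, 300 mm (x) by 210 mm (y), pegs 98 mm and plates 230 mm tall; origin at the centre of its underside. Leave alone

How it is judged (in metres and radians):
On the way:
1. a finger holds the lever fully down with both tabs out in the catch tray (value of joint lever above 0.5 rad and contact force between the fingers and lever above 0.5 N and x of tab1 in the frame of dispenser between -0.15 and -0.05 m and y of tab1 in the frame of dispenser between -0.05 and 0.05 m and z of each of tab1, tab2 in the frame of dispenser below 0.06 m and x of tab2 in the frame of dispenser between -0.15 and -0.05 m and y of tab2 in the frame of dispenser between -0.05 and 0.05 m), for 0.2 s.
At the end, for the whole second after the job is handed in: Both tabs lie at rest in the catch tray (their origins within the tray, less than 60 mm above the counter), the lever is back up (below 0.04 rad) with the gate shut, and the basket, filter, brush and rack are within 20 mm of where they began (value of joint lever below 0.04 rad and x of tab1 in the frame of dispenser between -0.15 and -0.05 m and y of tab1 in the frame of dispenser between -0.05 and 0.05 m and z of each of tab1, tab2 in the frame of dispenser below 0.06 m and x of tab2 in the frame of dispenser between -0.15 and -0.05 m and y of tab2 in the frame of dispenser between -0.05 and 0.05 m and linear speed of each of tab1, tab2 below 0.02 m/s and distance of each of basket, filter, brush, rack from where it was at the start of the episode below 0.02 m); the robot touches nothing.
It fails at once if the basket, filter, brush or drying rack is pushed or lifted more than 20 mm from its place (distance of any of basket, filter, brush, rack from where it was at the start of the episode above 0.02 m).
It fails at once if the robot touches a tab (contact force between any of the fingers, the arm and tab1 above 0.3 N or contact force between any of the fingers, the arm and tab2 above 0.3 N).
It fails at once if a tab is lifted (height (world z) of any of tab1, tab2 above 0.12 m).
It also fails if it takes over 38 s, if anything falls off the work surface, if the arm or the gripper's body presses on something with over 40 N, if the wrist force passes 120 N, or if a joint passes its speed limit or range.

ROBOT

A 7-joint arm with a two-finger parallel gripper is mounted at the origin on the work surface. World frame = base frame: x ahead of the robot, y to its left, z up, the work surface at z = 0. Lengths are in mm, angles in degrees, forces in N, time in s.
With the tool pointing down it reaches from about 400 to 750 mm from the base axis. Payload 19.5 kg.
Tool frame: the origin (TCP) lies at the very end of the fingers, on their centre line; the grasp point (between the pads) lies 19 mm behind it; z points along the fingers, y is the line along which they close (so a half turn about z gives the same grasp; the last joint's range is limited). The gripper opens to 85 mm and grips with 20 to 120 N. Pads are 22 mm wide; open, the fingers measure 114 mm over their backs; the gripper's body (76 mm by 85 mm) begins 54 mm behind the grasp point. The pads swing forward as they close: fully open they stand 13 mm farther back than shut.
Start: joints at [70.72, 40.479, -1.581, 85.061, 1.261, 54.483, -4.326], TCP at [167.058, -550.169, 231.268] pointing down, gripper open.
Joint ranges: [-155.06, 155.06], [-18.47, 123.98], [-90, 86.84], [0, 140.48], [-83.41, 263.41], [0, 116], [-161.91, 161.91]. Speed limits (degrees/s): [108.29, 108.29, 147.25, 147.25, 172.46, 172.46, 172.46].

INTERFACE

Orientations are given as [roll, pitch, yaw] about the fixed x, y, z axes, in that order (R = Rz(yaw) Ry(pitch) Rx(roll)).
In Python, from cell import sensors, optics, bot gives the robot as it stands.
- The arm moves only by the tool arm_command, never from a script. Its arguments are lists of equal length, an entry for each row: "hand": the opening, from 0 (shut) to 1 (fully open); "xyz": the shift along the tool's x, y, z in m, a list of three; "twist": the turn about the tool's z in rad. A call has 1 to 10 rows; each row shifts and turns the commanded pose from where the row before left it, along the tool's axes as they then stand; what a row does not reach is not made up. A row lasts 1/12 s, in which the tool goes at most 41.7 mm and 7.16 degrees, less where a joint would pass 70% of its speed; a pose out of reach is approached as far as the arm can. A call is refused whole if a number of a shift passes 0.0417 or a number of a turn 0.125, either way. A call with a gripper value outside its range is refused whole. The fingers move at their own pace and stop on an object; "squeeze" is the grip in N (left out, the last holds). Time passes only in rows, so rows that do not move let the fingers close. It gives the time, the measured TCP pose, the force, the opening and the grip force at its end, in the units of the state.
- sensors.get_obs(): the state, without advancing time (a new reading comes with each control period).
- optics.get_image(name): name is "side" or "top"; returns the picture (384x512x3 uint8, blue, green, red); there is no depth.
- optics.calibration(name): a dict with "fx", "fy", "cx", "cy" (pixels), "extrinsics" (4x4, takes a point from camera to world coordinates). Camera axes: x right, y down, z forward; pixel columns grow to the right and rows downward; lengths in mm; the calibration is good to about 2 mm. A picture is of the moment at which its call begins. calibration takes no time and is no camera call.
- bot.finish_job(): hands the job in; it is judged then, once.
The state is a dict: "time": time; "joint_pos": joint angles; "qd": joint speeds; "tau": joint torques, N m; "eef_pos": TCP position; "tcp_rot": TCP orientation; "ft_force": force on the tool from outside, world axes, zero at the start; "ft_torque": the same for the moment, N m; "opening": opening from 0.0 (shut) to 1.0 (fully open); "gripper_force": force on a finger pad.
Only numpy, scipy, OpenCV 4.12 (cv2) and the standard library are available. Lean on these libraries where they do the work, as an engineer would, in place of code of your own. Each camera call takes 0.05 s, during which the arm holds its last target. There are 200 camera calls.

## Working session

There is one attempt and no reset: what is moved stays moved. The work goes in short steps, Python scripts to look and compute and a tool call to move; the robot and the scene stay as the last step left them, time stands still between calls to the robot, and variables do not carry over. Pictures are saved under pics/ and viewed, at most 10 in all, crops included, and the job is handed in when it is done.

Besides the shell and the picture viewer there is one more tool, called after "Call:" as name(argument=value, ...), one argument or row to a line, values as JSON. arm_command: Moves the arm, as the interface text tells. Its arguments: {"type":"object","properties":{"hand":{"type":"array","items":{"type":"number"}},"xyz":{"type":"array","items":{"type":"array","items":{"type":"number"}}},"twist":{"type":"array","items":{"type":"number"}},"squeeze":{"type":"number"}},"required":["hand","xyz","twist"]}

```bash
mkdir -p pics; python3 - <<'E'
from cell import sensors, optics
import cv2
for n in("side","top"):
    cv2.imwrite(f"pics/{n}0.png",optics.get_image(n)); c=optics.calibration(n); print(n,c)
o=sensors.get_obs();print(o["time"],o["eef_pos"],o["tcp_rot"],o["opening"],o["ft_force"])
E
```

```text
side {'fx': 480.60446695903534, 'fy': 480.60446695903534, 'cx': 253.07509182196802, 'cy': 196.2275910686285, 'extrinsics': array([[-2.91197938e-01,  6.79330268e-01, -6.73583067e-01,
         1.47675247e+03],
       [ 9.56492564e-01,  1.93460777e-01, -2.18391625e-01,
         3.25370567e+02],
       [-1.80481380e-02, -7.07872385e-01, -7.06109730e-01,
         1.10719841e+03],
       [ 0.00000000e+00,  0.00000000e+00,  0.00000000e+00,
         1.00000000e+00]])}
top {'fx': 354.64631321251085, 'fy': 354.64631321251085, 'cx': 257.1002538995126, 'cy': 197.7382958093857, 'extrinsics': array([[ 8.64614118e-03, -9.93125322e-01,  1.16736195e-01,
         4.05616192e+02],
       [-9.99904030e-01, -7.32278995e-03,  1.17603910e-02,
         2.75668887e+01],
       [-1.08247074e-02, -1.16826673e-01, -9.93093326e-01,
         1.09965598e+03],
       [ 0.00000000e+00,  0.00000000e+00,  0.00000000e+00,
         1.00000000e+00]])}
0.1 [ 167.02895404 -549.98110178  230.88689997] [-1.79946502e+02  7.62745874e-04  1.68941360e+01] 1.0003291841811477 [ 0.52397972 -0.56174998  0.18918877]
```

View pics/top0.png

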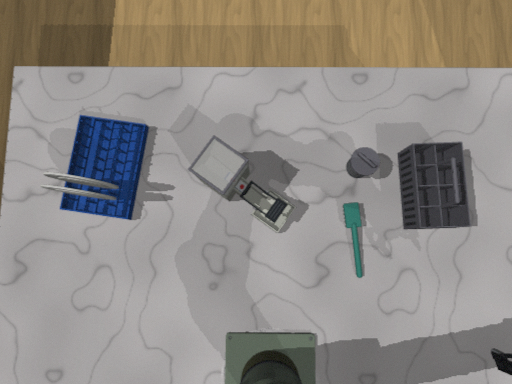

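View pics/side0.png

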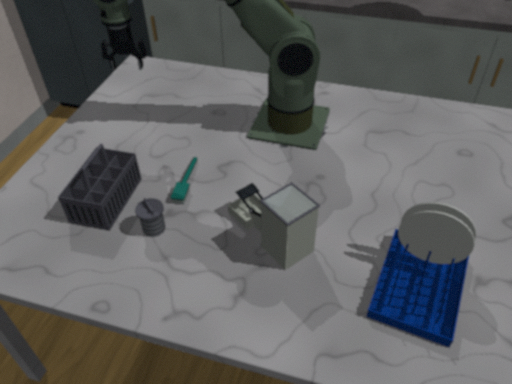

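The top view shows the dispenser hopper at about (220,167) px, with the dark paddle at about (276,210) and the tray at (270,215). The side view shows the paddle at about (247,191) and the hopper lid at (289,203). I'll enlarge both.

```bash
python3 - <<'E'
import cv2,numpy as np
a=cv2.imread("pics/top0.png")[130:240,180:310];b=cv2.imread("pics/side0.png")[170:280,215:335]
cv2.imwrite("pics/c0.png",np.hstack([cv2.resize(a,(780,660))[:600,:400*1] if 0 else cv2.resize(a,None,fx=6,fy=5.4,interpolation=cv2.INTER_CUBIC)]))
cv2.imwrite("pics/d0.png",cv2.resize(b,None,fx=5,fy=5,interpolation=cv2.INTER_CUBIC))
E
```

```text
(no output)
```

View pics/c0.png

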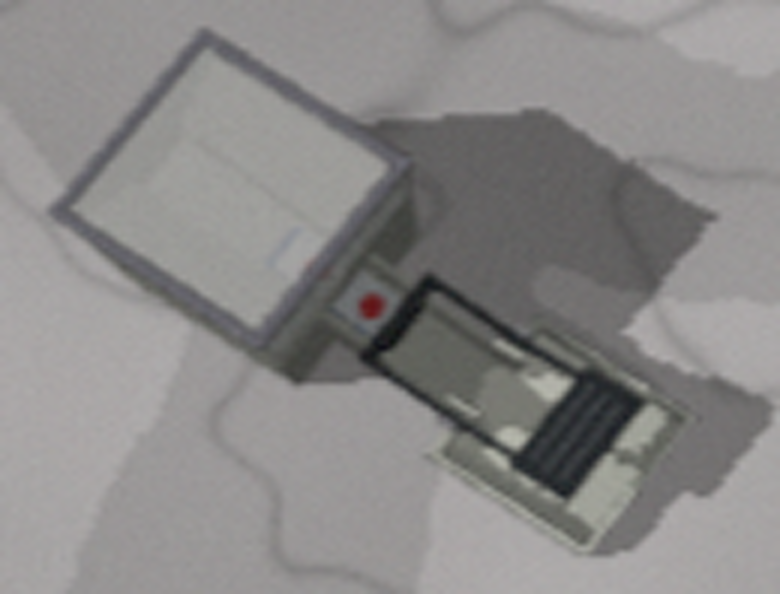

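View pics/d0.png

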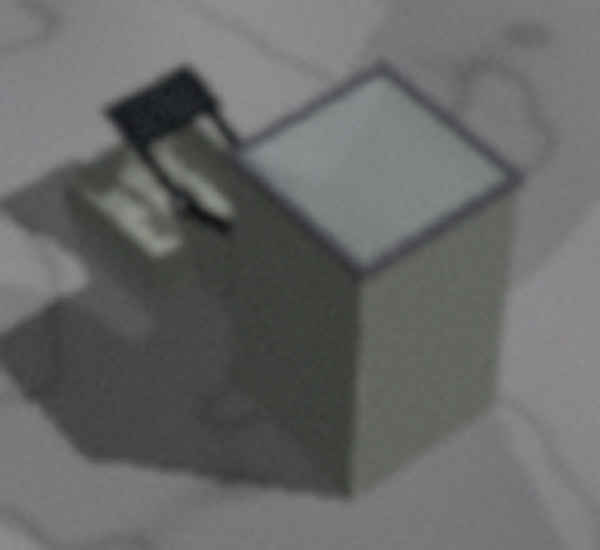

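The top crop gives the lid corners at (205,33), (408,162), (258,343), (58,210) and the paddle corners at (588,370), (643,400), (565,497), (513,462). The side crop gives the lid at (382,65), (522,180), (362,275), (240,152) and the paddle at (105,108), (187,66), (212,103), (150,147). I'll fit the dispenser pose to these.

```bash
cat >h.py <<'E'
from cell import sensors, optics
import numpy as np
from scipy.spatial.transform import Rotation as R
def proj(n,P):
    c=optics.calibration(n);T=np.linalg.inv(c["extrinsics"]);q=P@T[:3,:3].T+T[:3,3]
    return np.c_[c["fx"]*q[:,0]/q[:,2]+c["cx"],c["fy"]*q[:,1]/q[:,2]+c["cy"]]
def world(p,Q):
    a=p[2];c,s=np.cos(a),np.sin(a);return np.asarray(Q)@np.array([[c,s,0],[-s,c,0],[0,0,1]])+[p[0],p[1],0]
E
python3 - <<'E'
from h import *
from scipy.optimize import least_squares
t=np.array([[205,33],[408,162],[258,343],[58,210],[588,370],[643,400],[565,497],[513,462]])/[6,5.4]+[180,130]
s=np.array([[382,65],[522,180],[362,275],[240,152],[187,66],[105,108],[150,147],[212,103]])/5+[215,170]
# top lid order: rear-left?, front..; dispenser front points to image lower right (-y world, -x world)
# top: (205,33)=rear, y-; (408,162)=front; (258,343)=front; (58,210)=rear
L={'r-':[140,-57,196],'r+':[140,57,196],'f-':[30,-57,196],'f+':[30,57,196],
   'pf-':[-121.3,-33,99.8],'pf+':[-121.3,33,99.8],'pr-':[-86.7,-33,90.2],'pr+':[-86.7,33,90.2]}
# front dir (image right-down) = world (-y,-x); disp +x = world(+x,+y); disp +y = rot90 = world(-x,+y)=image down-left
ot=['r-','f-','f+','r+','pr-','pf-','pf+','pr+']
# side image: lid corners by elimination tried via both orders
import itertools
best=None
for k in range(4):
  for m in range(4):
    os_=np.roll(['r-','f-','f+','r+'],k).tolist()+np.roll(['pr-','pf-','pf+','pr+'],m).tolist()
    for rev in(0,1):
      o2=os_ if not rev else os_[:4][::-1]+os_[4:][::-1]
      f=lambda p:np.r_[(proj("top",world(p,[L[i] for i in ot]))-t).ravel(),(proj("side",world(p,[L[i] for i in o2]))-s).ravel()]
      r=least_squares(f,[450,30,.7])
      if best is None or r.cost<best[0].cost: best=(r,o2,f(r.x))
r,o2,e=best
print(r.cost,r.x,np.degrees(r.x[2]),o2);print(e.reshape(-1,2).round(1))
print(world(r.x,[[-104,0,95],[-109,0,64],[0,0,0],[-100,0,6]]).round(1))
E
```

```text
261.227706109646 [550.87832597  72.27210314   0.95240696] 54.568899453547964 ['f+', 'r+', 'r-', 'f-', 'pr+', 'pr-', 'pf-', 'pf+']
[[ -0.3  -1.8]
 [ -0.3  -1.6]
 [ -1.4   0.1]
 [ -2.1   0.1]
 [ -1.   -1.8]
 [ -0.1  -0.6]
 [ -0.6   0.3]
 [ -2.   -0.1]
 [  0.5  -1.8]
 [ -0.1  -2.5]
 [ -1.1  -1.4]
 [ -3.5  -0.9]
 [  7.    6.3]
 [  5.9   7.6]
 [-10.   -8.9]
 [ -5.1  -9.5]]
[[490.6 -12.5  95. ]
 [487.7 -16.5  64. ]
 [550.9  72.3   0. ]
 [492.9  -9.2   6. ]]
```

```bash
python3 - <<'E'
from h import *
from scipy.optimize import least_squares
t=np.array([[205,33],[408,162],[258,343],[58,210],[588,370],[643,400],[565,497],[513,462]])/[6,5.4]+[180,130]
s=np.array([[382,65],[522,180],[362,275],[240,152],[187,66],[105,108],[150,147],[212,103]])/5+[215,170]
L={'r-':[140,-57,196],'r+':[140,57,196],'f-':[30,-57,196],'f+':[30,57,196],
   'pf-':[-121.3,-33,99.8],'pf+':[-121.3,33,99.8],'pr-':[-86.7,-33,90.2],'pr+':[-86.7,33,90.2]}
ot=['r-','f-','f+','r+','pr-','pf-','pf+','pr+']
o2=['f+','r+','r-','f-','pf+','pf-','pr-','pr+']
f=lambda p:np.r_[(proj("top",world(p,[L[i] for i in ot]))-t).ravel(),(proj("side",world(p,[L[i] for i in o2]))-s).ravel()]
r=least_squares(f,[550,72,.95]);print(r.cost,r.x,np.degrees(r.x[2]));print(f(r.x).reshape(-1,2).round(1).tolist())
print(world(r.x,[[-104,0,95],[-109,0,64],[0,0,0],[-100,0,6]]).round(1))
o=sensors.get_obs();print(o["eef_pos"],o["tcp_rot"])
E
```

```text
33.930096703337995 [550.95582174  72.31524525   0.95484848] 54.70878806821574
[[-0.5, -1.7], [-0.4, -1.7], [-1.4, 0.1], [-2.1, 0.2], [-1.0, -1.9], [-0.0, -0.7], [-0.6, 0.2], [-1.9, -0.2], [0.5, -1.8], [-0.0, -2.6], [-0.9, -1.4], [-3.4, -0.8], [-0.1, -2.0], [-1.1, -1.0], [-3.1, -0.2], [1.9, -1.1]]
[[490.9 -12.6  95. ]
 [488.  -16.7  64. ]
 [551.   72.3   0. ]
 [493.2  -9.3   6. ]]
[ 167.02895404 -549.98110178  230.88689997] [-1.79946502e+02  7.62745874e-04  1.68941360e+01]
```

Call:
arm_command(
  hand=[0,0,0,0,0,0,0,0,0,0],
  xyz=[
    [0.023,-0.021,0],
    [0.023,-0.021,0],
    [0.023,-0.021,0],
    [0.023,-0.021,0],
    [0.023,-0.021,0],
    [0.023,-0.021,0],
    [0.023,-0.021,0],
    [0.023,-0.021,0],
    [0.023,-0.021,0],
    [0.023,-0.021,0],
  ],
  twist=[0,0,0,0,0,0,0,0,0,0],
  squeeze=20,
)

```text
time: 0.93
eef_pos: [326.5, -281.0, 231.2]
tcp_rot: [-180.0, 0.0, 16.9]
ft_force: [0.0, -1.0, 0.3]
opening: 0.003
gripper_force: 0.0
```

Call:
arm_command(
  hand=[0,0,0,0,0,0,0,0,0,0],
  xyz=[
    [0.023,-0.021,0],
    [0.023,-0.021,0],
    [0.023,-0.021,0],
    [0.023,-0.021,0],
    [0.023,-0.021,0],
    [0.023,-0.021,0],
    [0.023,-0.021,0],
    [0.023,-0.021,0],
    [0,0,0],
    [0,0,0],
  ],
  twist=[0,0,0,0,0,0,0,0,0,0],
)

```text
time: 1.77
eef_pos: [453.7, -66.9, 231.0]
tcp_rot: [-180.0, 0.0, 17.0]
ft_force: [0.2, -0.7, -0.8]
opening: -0.001
gripper_force: 0.0
```

Call:
arm_command(
  hand=[0,0,0,0,0,0,0,0],
  xyz=[
    [0,0,0],
    [0,0,0],
    [0,0,0],
    [0,0,0],
    [0,0,0],
    [0,0,0],
    [0,0,0],
    [0,0,0],
  ],
  twist=[-0.11,-0.11,-0.11,-0.11,-0.11,-0.11,0,0],
)

```text
time: 2.43
eef_pos: [453.0, -69.1, 231.3]
tcp_rot: [-180.0, 0.0, 54.4]
ft_force: [-0.3, 0.7, 0.5]
opening: -0.003
gripper_force: 0.0
```

Call:
arm_command(
  hand=[0,0,0,0,0,0,0,0],
  xyz=[
    [0.022,-0.0005,0],
    [0.022,-0.0005,0],
    [0.022,-0.0005,0],
    [0,0,0.025],
    [0,0,0.025],
    [0,0,0.025],
    [0,0,0.025],
    [0,0,0],
  ],
  twist=[0,0,0,0,0,0,0,0],
)

```text
time: 3.1
eef_pos: [488.6, -13.8, 128.0]
tcp_rot: [-179.8, 0.2, 54.5]
ft_force: [-0.4, -0.6, -0.3]
opening: -0.001
gripper_force: 0.0
```

```bash
python3 - <<'E'
from h import *
import cv2
a=optics.get_image("side")[150:250,205:335]
b=optics.get_image("top")[130:250,190:320]
print(sensors.get_obs()["eef_pos"])
cv2.imwrite("pics/s1.png",cv2.resize(np.vstack([a,b]),None,fx=2.7*1,fy=2.7*1,interpolation=cv2.INTER_CUBIC))
E
```

```text
[490.11729678 -13.71026294 131.63478502]
```

View pics/s1.png

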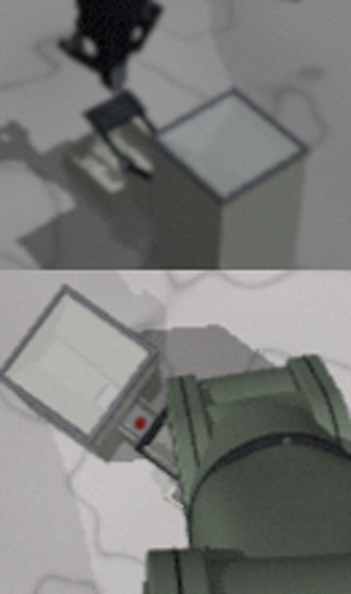

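The side view has the shut fingertip directly above the paddle centre, about 30 mm up, so I'll press down slowly.

Call:
arm_command(
  hand=[0,0,0,0,0,0,0,0,0,0],
  xyz=[
    [0,0,0.006],
    [0,0,0.006],
    [0,0,0.006],
    [0,0,0.006],
    [0,0,0.006],
    [0,0,0.006],
    [0,0,0.006],
    [0,0,0.006],
    [0,0,0.006],
    [0,0,0],
  ],
  twist=[0,0,0,0,0,0,0,0,0,0],
)

```text
time: 4.03
eef_pos: [490.0, -13.7, 76.3]
tcp_rot: [-180.0, 0.0, 54.7]
ft_force: [-1.1, -3.1, 3.7]
opening: 0.003
gripper_force: 2.1
```

Call:
arm_command(
  hand=[0,0,0,0,0],
  xyz=[
    [0,0,0.004],
    [0,0,0.003],
    [0,0,0.002],
    [0,0,0],
    [0,0,0],
  ],
  twist=[0,0,0,0,0],
)

```text
time: 4.45
eef_pos: [490.1, -13.8, 68.3]
tcp_rot: [-180.0, 0.0, 54.7]
ft_force: [-2.9, -3.6, 4.4]
opening: -0.0
gripper_force: 2.8
```

Call:
arm_command(
  hand=[0,0,0,0],
  xyz=[
    [0,0,0.001],
    [0,0,0.001],
    [0,0,0],
    [0,0,0],
  ],
  twist=[0,0,0,0],
)

```text
time: 4.78
eef_pos: [490.2, -13.8, 66.8]
tcp_rot: [180.0, 0.0, 54.7]
ft_force: [-4.7, -5.4, 13.6]
opening: 0.001
gripper_force: 7.6
```

Call:
arm_command(
  hand=[0,0,0,0],
  xyz=[
    [0,0,0.001],
    [0,0,0.001],
    [0,0,0],
    [0,0,0],
  ],
  twist=[0,0,0,0],
)

```text
time: 5.12
eef_pos: [490.3, -13.9, 65.9]
tcp_rot: [179.9, -0.0, 54.7]
ft_force: [-11.3, -4.5, 46.1]
opening: -0.002
gripper_force: 23.4
```

The force jump shows the lever is at its stop. I'll ease off slightly and hold.

Call:
arm_command(
  hand=[0,0,0,0,0,0,0,0,0,0],
  xyz=[
    [0,0,-0.001],
    [0,0,0],
    [0,0,0],
    [0,0,0],
    [0,0,0],
    [0,0,0],
    [0,0,0],
    [0,0,0],
    [0,0,0],
    [0,0,0],
  ],
  twist=[0,0,0,0,0,0,0,0,0,0],
)

```text
time: 5.95
eef_pos: [490.2, -13.8, 66.4]
tcp_rot: [180.0, 0.0, 54.7]
ft_force: [-7.4, -5.1, 29.4]
opening: -0.003
gripper_force: 15.2
```

Call:
arm_command(
  hand=[0,0,0,0,0,0,0,0,0,0],
  xyz=[
    [0,0,0],
    [0,0,0],
    [0,0,0],
    [0,0,0],
    [0,0,0],
    [0,0,0],
    [0,0,0],
    [0,0,0],
    [0,0,0],
    [0,0,0],
  ],
  twist=[0,0,0,0,0,0,0,0,0,0],
)

```text
time: 6.78
eef_pos: [490.2, -13.8, 66.4]
tcp_rot: [180.0, 0.0, 54.7]
ft_force: [-7.0, -4.5, 29.5]
opening: 0.0
gripper_force: 15.2
```

```bash
python3 - <<'E'
from h import *
import cv2
a=optics.get_image("side")[150:250,205:335]
b=optics.get_image("top")[150:250,190:320]
print(sensors.get_obs()["eef_pos"])
cv2.imwrite("pics/s2.png",cv2.resize(np.vstack([a,b]),None,fx=3,fy=3,interpolation=cv2.INTER_CUBIC))
E
```

```text
[490.2146896  -13.80226478  66.3591869 ]
```

View pics/s2.png

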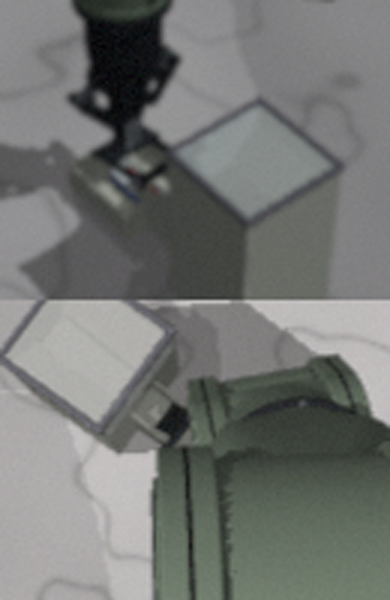

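The side view shows a blue stripe in the tray at about (125,185) and a red dot at about (157,183) in the crop. The top view shows a clear chute and hopper. I'll check that both tabs are actually in the tray.

```bash
python3 - <<'E'
from h import *
import cv2
im=optics.get_image("side")[188:230,220:275]
cv2.imwrite("pics/s3.png",cv2.resize(im,None,fx=12,fy=12,interpolation=cv2.INTER_CUBIC))
p=[550.96,72.3,.955]
c=optics.calibration("side");E=c["extrinsics"]
for u,v in[(257.3,211),(246.7,211.5)]:
  d=E[:3,:3]@[(u-c["cx"])/c["fx"],(v-c["cy"])/c["fy"],1]
  for z in(22,40,60):
    w=E[:3,3]+d*(z-E[2,3])/d[2]-[p[0],p[1],0];k,s=np.cos(p[2]),np.sin(p[2])
    print(u,v,z,(k*w[0]+s*w[1]).round(),(-s*w[0]+k*w[1]).round())
E
```

```text
257.3 211 22 -71.0 12.0
257.3 211 40 -58.0 2.0
257.3 211 60 -43.0 -10.0
246.7 211.5 22 -90.0 -15.0
246.7 211.5 40 -76.0 -25.0
246.7 211.5 60 -61.0 -36.0
```

View pics/s3.png

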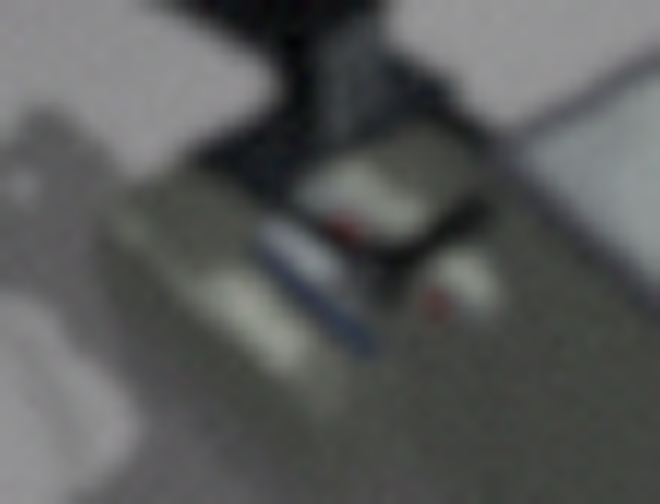

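Two red dots are visible, so both tabs have passed the gate. The rear one, at about (256,213) px, may still sit at the chute's end. I'll hold longer and measure both dots over time.

```bash
cat >>h.py <<'E'
import cv2
P0=[550.96,72.3,.955]
def dots():
    im=np.mean([optics.get_image("side").astype(float) for _ in range(6)],0)
    m=im[...,2]-im[...,:2].max(2);m[:190]=0;m[225:]=0;m[:,:225]=0;m[:,275:]=0
    n,l,st,_=cv2.connectedComponentsWithStats((m>15).astype(np.uint8))
    c=optics.calibration("side");E=c["extrinsics"];k,s=np.cos(P0[2]),np.sin(P0[2])
    for i in range(1,n):
        y,x=np.where(l==i);w=m[y,x];u,v=(x*w).sum()/w.sum(),(y*w).sum()/w.sum()
        d=E[:3,:3]@[(u-c["cx"])/c["fx"],(v-c["cy"])/c["fy"],1];o=[]
        for z in(22,30,40,50):
            q=E[:3,3]+d*(z-E[2,3])/d[2]-[P0[0],P0[1],0];o.append((z,round(k*q[0]+s*q[1]),round(-s*q[0]+k*q[1])))
        print(st[i,4],u.round(1),v.round(1),o)
    return im
E
python3 - <<'E'
from h import *
im=dots();print();dots();print(sensors.get_obs()["time"])
E
```

```text
3 248.3 206.7 [(22, -103, 2), (30, -97, -3), (40, -89, -8), (50, -82, -14)]
1 256.0 213.0 [(22, -67, 4), (30, -61, -1), (40, -54, -6), (50, -46, -12)]

3 248.3 206.7 [(22, -103, 2), (30, -97, -3), (40, -89, -8), (50, -82, -14)]
1 256.0 213.0 [(22, -67, 4), (30, -61, -1), (40, -54, -6), (50, -46, -12)]
7.5333
```

Call:
arm_command(
  hand=[0,0,0,0,0,0,0,0,0,0],
  xyz=[
    [0,0,0],
    [0,0,0],
    [0,0,0],
    [0,0,0],
    [0,0,0],
    [0,0,0],
    [0,0,0],
    [0,0,0],
    [0,0,0],
    [0,0,0],
  ],
  twist=[0,0,0,0,0,0,0,0,0,0],
)

```text
time: 8.37
eef_pos: [490.2, -13.8, 66.3]
tcp_rot: [180.0, 0.0, 54.7]
ft_force: [-7.6, -4.2, 28.8]
opening: 0.002
gripper_force: 15.2
```

```bash
python3 - <<'E'
from h import *
dots();print(sensors.get_obs()["time"])
E
```

```text
2 248.5 207.0 [(22, -102, 1), (30, -96, -3), (40, -88, -9), (50, -80, -15)]
1 256.0 213.0 [(22, -67, 4), (30, -61, -1), (40, -54, -6), (50, -46, -12)]
8.6667
```

Tab 1 is flat in the tray at x ≈ -102 mm. Tab 2 is directly behind it at x ≈ -62 to -67 mm, about one tab length back, and both are steady. Next I'll let the lever rise gently and retreat.

Call:
arm_command(
  hand=[0,0,0,0,0,0,0,0,0,0],
  xyz=[
    [0,0,-0.003],
    [0,0,-0.004],
    [0,0,-0.004],
    [0,0,-0.004],
    [0,0,-0.004],
    [0,0,-0.004],
    [0,0,-0.004],
    [0,0,-0.004],
    [0,0,-0.006],
    [0,0,-0.01],
  ],
  twist=[0,0,0,0,0,0,0,0,0,0],
)

```text
time: 9.5
eef_pos: [489.9, -13.5, 112.3]
tcp_rot: [-179.9, 0.0, 54.7]
ft_force: [0.4, 0.4, -0.4]
opening: -0.003
gripper_force: 0.0
```

Call:
arm_command(
  hand=[0,0,0,0,0,0,0,0,0,0],
  xyz=[
    [0,0,-0.03],
    [0,0,-0.03],
    [0,0,-0.03],
    [0,0,-0.03],
    [-0.03,0,0],
    [-0.03,0,0],
    [-0.03,0,0],
    [-0.03,0,0],
    [-0.03,0,0],
    [-0.03,0,0],
  ],
  twist=[0,0,0,0,0,0,0,0,0,0],
)

```text
time: 10.33
eef_pos: [385.0, -161.3, 232.6]
tcp_rot: [-180.0, 0.0, 54.7]
ft_force: [0.4, -0.6, -0.1]
opening: 0.001
gripper_force: 0.0
```

```bash
python3 - <<'E'
from h import *
im=dots()[180:240,220:290];t=optics.get_image("top")[150:240,220:310]
o=sensors.get_obs();print(o["time"],o["eef_pos"],o["ft_force"])
cv2.imwrite("pics/s4.png",np.hstack([cv2.resize(im.astype(np.uint8),(420,360)),cv2.resize(t,(360,360))]))
E
```

```text
5 246.8 207.5 [(22, -103, -4), (30, -97, -9), (40, -89, -14), (50, -82, -20)]
10.6833 [ 386.7295632  -159.6539655   232.38741845] [-0.56607257  0.13624134 -0.41163151]
```

View pics/s4.png

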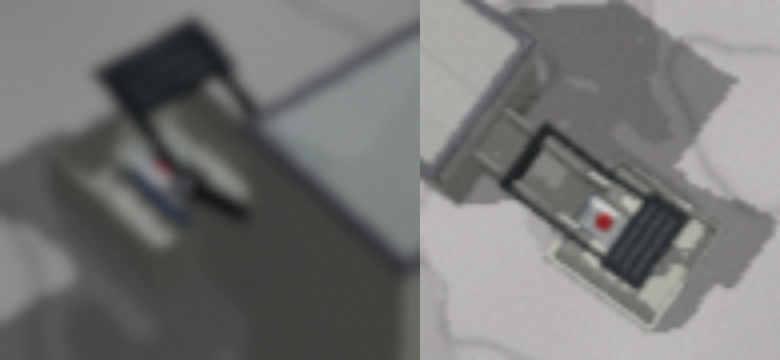

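The paddle is back up and the gate is shut. In the top view, one tab's dot shows at about (266.2,205.5) px and the other tab is under the paddle. I'll check the dot position, and compare the lever and the other objects with the first pictures.

```bash
python3 - <<'E'
from h import *
c=optics.calibration("top");E=c["extrinsics"];k,s=np.cos(P0[2]),np.sin(P0[2])
d=E[:3,:3]@[(266.2-c["cx"])/c["fx"],(205.5-c["cy"])/c["fy"],1]
for z in(22,30,40):
  q=E[:3,3]+d*(z-E[2,3])/d[2]-[P0[0],P0[1],0];print(z,k*q[0]+s*q[1],-s*q[0]+k*q[1])
for n,bx in(("side",(180,207,230,265)),("side",(130,345,50,200)),("top",(110,240,30,160)),("top",(130,290,335,480))):
  a=cv2.imread(f"pics/{n}0.png").astype(float);b=optics.get_image(n).astype(float)
  y0,y1,x0,x1=bx;g=lambda i:cv2.GaussianBlur(i[y0:y1,x0:x1].mean(2),(0,0),1)
  print(n,bx,cv2.phaseCorrelate(g(a),g(b)),abs(g(a)-g(b)).mean().round(2))
E
```

```text
22 -73.36882854817448 -0.08771183145012884
30 -73.71847097412444 0.6019006189281129
40 -74.15552400656192 1.4639161819009772
side (180, 207, 230, 265) ((-0.01778648025159768, 0.5271884536869216), 0.9682430457765415) 3.74
side (130, 345, 50, 200) ((0.0480496545382465, -0.044274566675767346), 0.7908251593789369) 7.1
top (110, 240, 30, 160) ((0.48432978875388244, 0.46396681362826087), 0.9829697624220866) 10.3
top (130, 290, 335, 480) ((0.4005867274890278, -0.16607699749039284), 0.5476853257050803) 34.81
```

```bash
python3 -c "
from cell import bot
print(bot.finish_job())"
```

```text
the job is handed in; nothing more can be done
None
```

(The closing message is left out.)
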